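# Snap the food box lid shut all round

## Robot

A 6-joint arm with a two-finger parallel gripper is mounted at the origin on a cart in front of the work surface, level with it; the furniture and walls round the work are solid. World frame = base frame: x ahead of the robot, y to its left, z up, the work surface at z = 0. Lengths are in mm, angles in rad, forces in N, time in s.
With the tool pointing down it reaches from about 300 to 775 mm from the base axis. Payload 14.6 kg.
Tool frame: the origin (TCP) lies on the centre line of the jaws, within the pads' length; the fingertips stand 22 mm ahead of it and the grasp point (between the pads) lies 3 mm ahead of it (manip.tcp_to_tips is the distance from the TCP to the fingertips, in mm); z points along the fingers, y is the direction in which the jaws open and shut (so a half turn about z gives the same grasp; the last joint's range is limited). The gripper opens to 94 mm and grips with 3 to 60 N. Pads are 16 mm wide; open, the fingers measure 119 mm over their backs; the gripper's body (75 mm by 177 mm) begins 78 mm behind the grasp point.
Start: joints at [1.053, 0.3, 1.521, -0, 1.321, -0.067], TCP at [239.623, 495.046, 227.446] pointing down, gripper open.
Joint ranges: [-3.03, 3.03], [-0.79, 2.21], [0.23, 2.52], [-1.04, 4.18], [0, 3.07], [-2.55, 2.55]. Speed limits (rad/s): [2.22, 2.22, 2.57, 3.14, 3.14, 3.14].

## Interface

Orientations are given as [roll, pitch, yaw] about the fixed x, y, z axes, in that order (R = Rz(yaw) Ry(pitch) Rx(roll)).
In Python, from cell import manip, vision, workorder gives the robot as it stands.
- The arm moves only by the tool carry_out, never from a script. Its argument "deltas" is a list of rows, each a list of 3 entries, a list of its own where there are three numbers: the shift along the tool's x, y, z in cm, then the turn about the tool's z in degrees, then the opening, from 0 (shut) to 1 (fully open). A call has 1 to 20 rows; each row shifts and turns the commanded pose from where the row before left it, along the tool's axes as they then stand; what a row does not reach is not made up. A row lasts 1/12 s, in which the tool goes at most 41.7 mm and 7.16 degrees, less where a joint would pass 70% of its speed; a pose out of reach is approached as far as the arm can. A call with a gripper value outside its range is refused whole. The fingers move at their own pace and stop on an object; "grip_force" is the grip in N (left out, the last holds). Time passes only in rows, so rows that do not move let the fingers close. It gives the time, the measured TCP pose, the force and the opening at its end, in the units of the state.
- manip.read_state(): the state, without advancing time (a new reading comes with each control period).
- vision.camera(name): name is "side" or "top"; returns (picture, depth): 420x560x3 uint8, red, green, blue; 420x560 float32, mm along the optical axis (not along the pixel's ray), 0 where there is no reading.
- vision.calibration(name): a dict with "mtx" (3x3 intrinsics, pixels), "distortion" ([k1, k2, p1, p2, k3] as OpenCV has them; the pictures are not rectified), "eye" and "orientation" of the camera in the world. Camera axes: x right, y down, z forward; pixel columns grow to the right and rows downward; lengths in mm; the calibration is good to about 2 mm. A picture is of the moment at which its call begins. calibration takes no time and is no camera call.
- workorder.sign_off(): hands the job in, once; it reports no verdict.
The state is a dict: "clock": time; "joints": joint angles; "qd": joint speeds; "effort": joint torques, N m; "eef_pos": TCP position; "eef_rot": TCP orientation; "wrist_force": force on the tool from outside, world axes, zero at the start; "moment": the same for the moment, N m; "finger_gap": finger opening in mm.
Only numpy, scipy, OpenCV 4.12 (cv2) and the standard library are available. Lean on these libraries where they do the work, as an engineer would, in place of code of your own. Each camera call takes 0.05 s, during which the arm holds its last target.

## Task

The lid of the glass food box is on, but not clipped down all the way round. Press down the rim section on each of its four sides with your fingertips until all four have clicked fully home, flush with the lid's corners. Only press: leave the box standing where it is without picking it up, tipping it or dragging it, and leave the salt shaker, the drinking glass, the bowl and the stopper alone.

Things in the scene. Friction and masses are not known exactly. Their poses are not given: they have to be found in the camera images.
- food_box: Rectangular clear glass food box with a grey plastic press-on lid, loose on the table, 0.65 to 1.1 kg in all. Glass 120 (x) x 160 (y) x 60 mm high, lid 128 x 168 mm. Origin: centre of the underside; z up, y along the long sides. On each side the lid's rim is one separate section that moves straight up and down. They stand up by different amounts.
- lid_middle (a point): Centre of the lid's flat middle panel, 63 mm above the table, which does not move. At the lid's corners are four fixed pieces, 25 x 25 mm, tops 70 mm above the table. A fully raised rim section's top is 78 mm above the table; clicked shut it is 70 mm, flush with the corner pieces.
- rim_near_top (a point): Centre of the top surface of the rim section on the long side facing the robot at yaw 0 (box -x), x = -53 mm from the box's centre; the section is 114 mm long and 22 mm wide; the point moves down with it. Press here, straight down.
- rim_near (a joint): How far that section is pressed down: 0 = raised, 0.008 m = clicked shut (end stop). It starts 0 to 0.005 m down. Its snap fit is stiff: it yields at about 8 N (a little more when pressed fast), stays wherever it is left, with no spring back, and stops hard when shut.
- rim_far_top (a point): Centre of the top surface of the rim section on the opposite long side (box +x), x = +53 mm from the box's centre; the section is 114 mm long and 22 mm wide; the point moves down with it. Press here, straight down.
- rim_far (a joint): How far that section is pressed down: 0 = raised, 0.008 m = clicked shut (end stop). It starts 0 to 0.005 m down. Its snap fit is stiff: it yields at about 8 N (a little more when pressed fast), stays wherever it is left, with no spring back, and stops hard when shut.
- rim_left_top (a point): Centre of the top surface of the rim section on the short side at box +y, y = +73 mm from the box's centre; the section is 74 mm long and 22 mm wide; the point moves down with it. Press here, straight down.
- rim_left (a joint): How far that section is pressed down: 0 = raised, 0.008 m = clicked shut (end stop). It starts 0 to 0.005 m down. Its snap fit is stiff: it yields at about 8 N (a little more when pressed fast), stays wherever it is left, with no spring back, and stops hard when shut.
- rim_right_top (a point): Centre of the top surface of the rim section on the short side at box -y, y = -73 mm from the box's centre; the section is 74 mm long and 22 mm wide; the point moves down with it. Press here, straight down.
- rim_right (a joint): How far that section is pressed down: 0 = raised, 0.008 m = clicked shut (end stop). It starts 0 to 0.005 m down. Its snap fit is stiff: it yields at about 8 N (a little more when pressed fast), stays wherever it is left, with no spring back, and stops hard when shut.
- salt_shaker: Salt shaker, upright, 44 mm across, 90 mm high, standing near the table's front edge; origin at the centre of its underside. Not part of the job.
- tumbler: Green ribbed drinking glass, upright, 78 mm across, 100 mm high; origin at the centre of its underside. Not part of the job.
- bowl: Shallow round bowl, 149 mm across, 48 mm high; origin at the centre of its underside. Not part of the job.
- stopper: Cork bottle stopper standing on its wide wooden cap, 36 mm across, 37 mm high; origin at the centre of its underside. Not part of the job.
Not all that is in view belongs to the job. What is meant by the stopper is not blue, orange or red, and is the smaller of those in its own colour.

How it is judged (in metres and radians):
At the end, for the whole second after the job is handed in: All four rim sections are clicked shut (pressed down more than 6.5 of 8 mm), the food box stands flat on the table within 4 cm of where it was, at rest, and the salt shaker, glass, bowl and stopper stand within 3 cm of where they were (value of joint each of rim_near, rim_far, rim_left, rim_right above 0.0065 m and height (world z) of food_box below 0.006 m and angle between food_box's own z axis and vertical below 0.05 rad and distance of food_box from where it was at the start of the episode below 0.04 m and linear speed of food_box below 0.02 m/s and distance of each of salt_shaker, tumbler, bowl, stopper from where it was at the start of the episode below 0.03 m and angle between each of salt_shaker, tumbler, bowl, stopper's own z axis and vertical below 0.3 rad); the robot touches nothing.
It fails at once if the food box is lifted off the table (height (world z) of food_box above 0.012 m).
It fails at once if the food box is tipped (angle between food_box's own z axis and vertical above 0.15 rad).
It fails at once if the food box is dragged away from its place (4 cm or more) (distance of food_box from where it was at the start of the episode above 0.04 m).
It fails at once if a bystander (salt shaker, glass, bowl, stopper) is lifted, knocked over or moved 3 cm or more (distance of any of salt_shaker, tumbler, bowl, stopper from where it was at the start of the episode above 0.03 m or angle between any of salt_shaker, tumbler, bowl, stopper's own z axis and vertical above 0.3 rad).
It also fails if it takes over 42 s, if anything falls off the work surface, if the arm or the gripper's body presses on something with over 40 N, if the wrist force passes 120 N, or if a joint passes its speed limit or range.

## Working session

There is one attempt and no reset: what is moved stays moved. The work goes in short steps, Python scripts to look and compute and a tool call to move; the robot and the scene stay as the last step left them, time stands still between calls to the robot, and variables do not carry over. Pictures are saved under pics/ and viewed, and the job is handed in when it is done.

Besides the shell and the picture viewer there is one more tool, called after "Request:" by a JSON object that holds its "method" and its "body", one argument or row to a line. carry_out: Moves the arm, as the interface text tells. Its arguments: {"type":"object","properties":{"deltas":{"type":"array","items":{"type":"array"}},"grip_force":{"type":"number"}},"required":["deltas"]}

```bash
mkdir -p pics; ls
python3 - <<'E'
from cell import manip, vision, workorder
import cv2,numpy as np
print(manip.read_state())
for n in ("side","top"):
    p,d=vision.camera(n); cv2.imwrite(f"pics/{n}0.png",p[:,:,::-1]); np.savez(f"{n}0.npz",p=p,d=d)
    print(vision.calibration(n))
E
```

```text
pics
{'clock': 0.0, 'joints': array([ 1.05340263e+00,  3.00471433e-01,  1.52158617e+00, -3.51409777e-05,
        1.32065600e+00, -6.65944653e-02]), 'qd': array([ 0.00082949,  0.0021646 , -0.00024408, -0.00011552,  0.00118753,
        0.00088487]), 'effort': array([ 1.52254630e-03, -5.31798720e+01, -3.52737129e+01,  7.09382258e-02,
        2.43862916e-02, -9.44569138e-05]), 'eef_pos': array([239.52060263, 494.85108594, 226.88396738]), 'eef_rot': array([-3.14047192e+00, -4.06323020e-05,  2.69080212e+00]), 'wrist_force': array([ 0.02727498, -0.18983558, -0.87866794]), 'moment': array([2.41007859e-02, 7.78585662e-05, 2.88157368e-02]), 'finger_gap': 94.08727877232292}
{'mtx': array([[502.9703143 ,   0.        , 282.21309838],
       [  0.        , 502.9703143 , 204.89591039],
       [  0.        ,   0.        ,   1.        ]]), 'distortion': array([-0.08183989,  0.        ,  0.        ,  0.        ,  0.        ]), 'eye': array([594.17493894, 914.83205886, 675.11480414]), 'orientation': array([-2.096193  , -0.00907551,  3.10440869])}
{'mtx': array([[501.2270303 ,   0.        , 277.19440997],
       [  0.        , 501.2270303 , 210.9822696 ],
       [  0.        ,   0.        ,   1.        ]]), 'distortion': array([0.05654561, 0.        , 0.        , 0.        , 0.        ]), 'eye': array([ 308.05637671,  -87.46510943, 1223.90472634]), 'orientation': array([-2.94687021, -0.02664674, -1.55242696])}
```

View pics/side0.png

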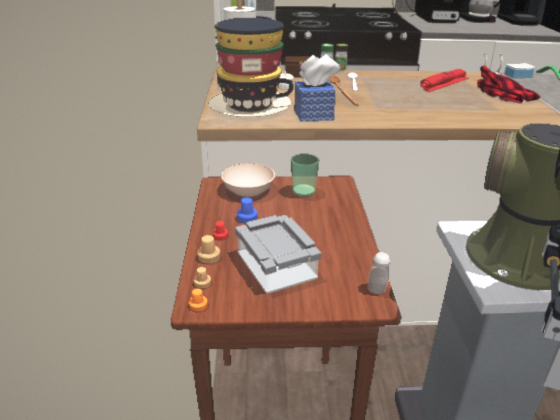

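View pics/top0.png

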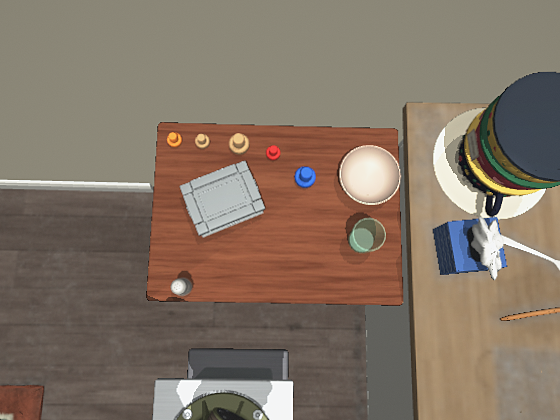

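The side view shows the lid at about (278,243). The top view shows it at about (222,199), rotated. The stoppers lie to its upper side, the salt shaker is at (181,287), and the bowl and glass are to the right. Next I'll measure the lid.

```bash
cat > h.py <<'E'
import numpy as np,cv2
from scipy.spatial.transform import Rotation as R
from cell import manip, vision, workorder
def cam(n):
    c=vision.calibration(n); return c, R.from_euler('xyz',c['orientation']).as_matrix()
def dirs(n,uv):
    c,Rm=cam(n); q=cv2.undistortPoints(np.array(uv,float).reshape(-1,1,2),c['mtx'],np.array(c['distortion'])).reshape(-1,2)
    return np.array(c['eye']), np.c_[q,np.ones(len(q))], Rm
def plane(n,uv,z):
    e,q,Rm=dirs(n,uv); d=q@Rm.T
    return e+d*((z-e[2])/d[:,2])[:,None]
def pts(n,d):
    v,u=np.indices(d.shape); e,q,Rm=dirs(n,np.c_[u.ravel(),v.ravel()])
    return (e+(q*d.ravel()[:,None])@Rm.T).reshape(*d.shape,3)
def proj(n,P):
    c,Rm=cam(n); X=(np.array(P,float)-c['eye'])@Rm
    return cv2.projectPoints(X,np.zeros(3),np.zeros(3),c['mtx'],np.array(c['distortion']))[0].reshape(-1,2)
E
python3 - <<'E'
from h import *
for n in("top","side"):
    z=np.load(n+"0.npz");p,d=z['p'],z['d']
    P=pts(n,d)
    hsv=cv2.cvtColor(p,cv2.COLOR_RGB2HSV)
    X=P[...,0];Y=P[...,1];Z=P[...,2]
    print(n,'table z',np.median(Z[(X>350)&(X<700)&(abs(Y)<250)&(abs(Z)<20)]))
    m=((Z>45)&(Z<90)&(hsv[...,1]<45)&(d>0)).astype(np.uint8)
    k,l,s,c=cv2.connectedComponentsWithStats(m)
    for i in range(1,k):
        if s[i,4]>60: 
            print(i,s[i],c[i],P[l==i].mean(0))
    # lid
    w=[i for i in range(1,k) if s[i,4]>1000 and 190<c[i][0]<300]
    for i in w:
        uv=np.argwhere(l==i)[:,::-1]; Q=plane(n,uv,70)[:,:2].astype(np.float32)
        print(i,cv2.minAreaRect(Q))
    c=(222,199) if n=="top" else (278,243)
    cr=p[c[1]-60:c[1]+60,c[0]-70:c[0]+70]
    cv2.imwrite(f"pics/{n}_crop.png",cv2.resize(cr[:,:,::-1],None,fx=5,fy=5,interpolation=cv2.INTER_CUBIC))
E
```

```text
top table z -0.5508811189745302
1 [   0  101  402   20 2885] [198.7559792  110.77053726] [779.3873096   77.83043503  67.8141245 ]
8 [ 180  161   85   75 3858] [221.89243131 197.27527216] [566.74556076  16.66991552  67.91065308]
36 [171 278  18  17 235] [179.89361702 286.39574468] [357.05726837 101.69064329  75.93835165]
1 ((778.6458740234375, 67.6319580078125), (959.679931640625, 24.16162109375), 89.9927978515625)
8 ((566.9482421875, 15.643913269042969), (133.1949920654297, 171.2430419921875), 23.87122917175293)
side table z 0.5952260186599005
1 [283  44  38  10 308] [302.11688312  48.32792208] [  382.52042799 -1784.8699189     67.43619502]
3 [347  44  42  10 232] [364.54310345  48.29741379] [   48.42482421 -1784.12952495    69.78021941]
5 [ 396   44  164   13 1230] [483.89756098  50.02276423] [ -621.95850181 -1800.47924809    67.73469882]
14 [ 129  142  364  278 5834] [284.75985602 200.1297566 ] [ 489.34600922 -249.64628702   68.07346032]
15 [294 157  22   7 109] [304.81651376 160.30275229] [ 478.73520636 -352.87450024   82.09766234]
36 [ 235  215   86   61 3340] [277.51317365 243.94461078] [566.15093383  30.868524    67.62840035]
47 [371 252  19  27 363] [380.68319559 265.52066116] [361.83218356 116.95174558  69.39775409]
14 ((333.09844970703125, -22.813507080078125), (975.7924194335938, 909.0316772460938), 89.8126449584961)
36 ((566.424072265625, 26.44170379638672), (141.47610473632812, 202.42266845703125), 23.35460090637207)
```

Run:
```python
from h import *
# bystander approx: top view pixel at heights
for k,(uv,z) in {'salt':((180,286),90),'bowl':((370,174),48),'tumbler':((367,235),50),'cork':((202,140),30),'cork2':((239,142),30),'red':((273,152),20),'blue':((306,177),30)}.items(): print(k,plane('top',[uv],z)[0].round())
```

```text
salt [357.  99.  90.]
bowl [ 638. -339.   48.]
tumbler [ 487. -329.   50.]
cork [719.  75.  30.]
cork2 [717. -17.  30.]
red [ 696. -102.   20.]
blue [ 631. -184.   30.]
```

View crops.

View pics/top_crop.png

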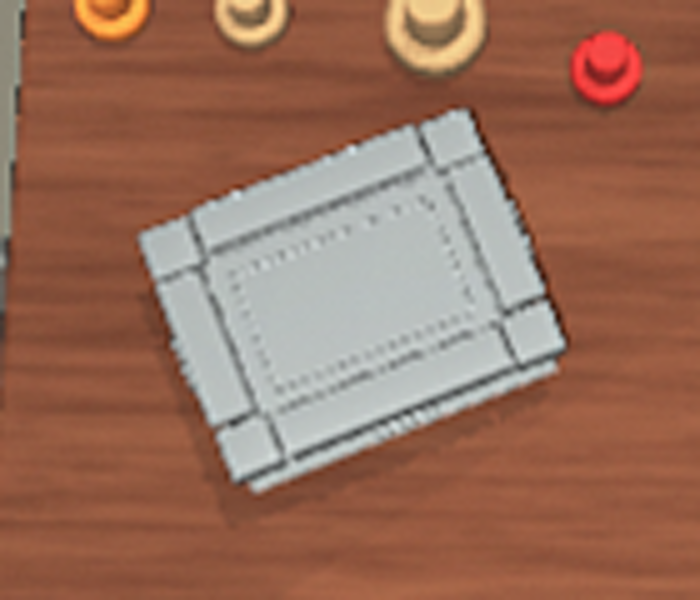

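View pics/side_crop.png

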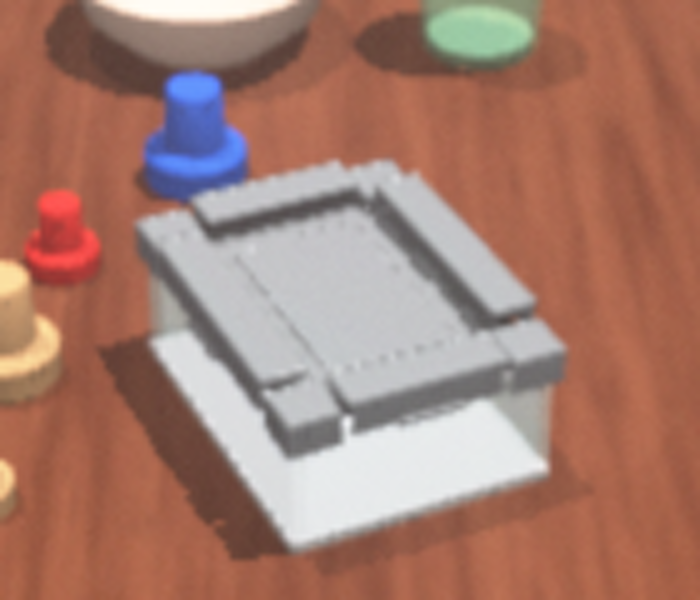

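The top crop clearly shows the four corner pieces, with outer corners at about (140,237), (470,108), (567,350) and (237,483). I'll fix the box pose from these in the top view, then check it against the side view.

```bash
python3 - <<'E'
from h import *
c=np.array([(140,237),(470,108),(567,350),(237,483)],float)
uv=(c+.5)/5-.5+[152,139]
Q=plane('top',uv,70)[:,:2]; print(Q, Q.mean(0))
print([np.linalg.norm(Q[i]-Q[(i+1)%4]) for i in range(4)])
print(np.degrees([np.arctan2(*(Q[0]-Q[3])[::-1]),np.arctan2(*(Q[1]-Q[2])[::-1]),np.arctan2(*(Q[0]-Q[1])[::-1])-np.pi/2,np.arctan2(*(Q[3]-Q[2])[::-1])-np.pi/2]))
# side crop outer corners: (left,near right,...) crop offset 208,183
s=np.array([(137,222),(395,165),(567,350),(290,430)],float)
us=(s+.5)/5-.5+[208,183]
S=plane('side',us,70)[:,:2];print(S,S.mean(0))
for yaw in (22,):pass
y=np.radians(22);
E
python3 - <<'E'
from h import *
# heights of sections from depth, both cams
ctr=np.array([568,18]);
for yawd in (22.5,):
  a=np.radians(yawd);M=np.array([[np.cos(a),-np.sin(a)],[np.sin(a),np.cos(a)]])
  for n in('top','side'):
    d=np.load(n+'0.npz')['d'];P=pts(n,d);L=(P[...,:2]-ctr)@M
    def med(x,y,hx,hy):
        m=(abs(L[...,0]-x)<hx)&(abs(L[...,1]-y)<hy)&(P[...,2]>50);return round(float(np.median(P[...,2][m])),1),m.sum()
    print(n,'mid',med(0,0,25,40),'near',med(-53,0,6,40),'far',med(53,0,6,40),'left',med(0,73,20,6),'right',med(0,-73,20,6),'cor',[med(sx*52,sy*72,6,6) for sx in(-1,1) for sy in(-1,1)])
E
```

```text
[[590.70982813 116.69520024]
 [658.09305573 -36.27406642]
 [541.26201233 -85.29472892]
 [474.90525275  65.7225586 ]] [566.24253724  15.21224088]
[np.float64(167.15291174970397), np.float64(126.69853215984915), np.float64(164.9528437799465), np.float64(126.52632087884501)]
[23.75721578 22.76223595 23.77357464 23.7206114 ]
[[658.7211515  -32.17591896]
 [541.56758202 -78.46070472]
 [477.05332406  70.07334849]
 [591.91103345 121.30232195]] [567.31327276  20.18476169]
top mid (63.0, np.int64(696)) near (77.5, np.int64(173)) far (73.8, np.int64(167)) left (72.9, np.int64(87)) right (75.1, np.int64(86)) cor [(70.0, np.int64(25)), (68.8, np.int64(26)), (69.5, np.int64(26)), (70.8, np.int64(24))]
side mid (64.6, np.int64(476)) near (78.0, np.int64(145)) far (75.5, np.int64(120)) left (74.0, np.int64(71)) right (74.9, np.int64(80)) cor [(70.9, np.int64(9)), (70.8, np.int64(17)), (71.0, np.int64(19)), (71.0, np.int64(23))]
```

Pose estimate: box centre about (566.7, 17.5), yaw about 23.5°. The sections are raised by different amounts, from about 73 to 78 mm. I'll close the fingers, turn to yaw 113.5°, and move above the left section first.

Request:
{"method": "carry_out", "body": {
  "deltas": [
    [[0,0,0],6.8,0],
    [[0,0,0],6.8,0],
    [[0,0,0],6.8,0],
    [[0,0,0],6.8,0],
    [[0,0,0],6.8,0],
    [[0,0,0],6.7,0],
    [[-3.5,0.8,0],0,0],
    [[-3.5,0.8,0],0,0],
    [[-3.5,0.8,0],0,0],
    [[-3.5,0.8,0],0,0],
    [[-3.5,0.8,0],0,0],
    [[-3.5,0.8,0],0,0],
    [[-3.5,0.8,0],0,0],
    [[-3.5,0.8,0],0,0],
    [[-3.5,0.8,0],0,0],
    [[-3.5,0.8,0],0,0],
    [[-3.5,0.8,0],0,0],
    [[-3.5,0.8,0],0,0],
    [[-3.5,0.8,0],0,0],
    [[-3.5,0.6,0],0,0]
  ],
  "grip_force": 20
}}

```text
clock: 1.77
eef_pos: [536.5, 87.7, 227.2]
eef_rot: [-3.141, -0.0, 1.98]
wrist_force: [-0.6, 0.5, 0.2]
finger_gap: 0.5
```

```bash
cat >> h.py <<'E'
ctr=np.array([566.7,17.5]);yaw=np.radians(23.5)
S={'near':(-53,0),'far':(53,0),'left':(0,73),'right':(0,-73)}
def to(name):
    s=manip.read_state();p=np.array(s['eef_pos']);Rt=R.from_euler('xyz',s['eef_rot']).as_matrix()
    B=np.array([[np.cos(yaw),-np.sin(yaw)],[np.sin(yaw),np.cos(yaw)]])
    t=np.r_[ctr+B@np.array(S[name]),92]
    print(s['clock'],p.round(1),np.degrees(s['eef_rot']).round(2),'F',np.round(s['wrist_force'],1),s['finger_gap'],'tool delta mm to shut height:',(Rt.T@(t-p)).round(1))
E
python3 -c "
from h import *
to('left')"
```

```text
1.7667 [536.5  87.7 227.2] [-1.7998e+02 -1.0000e-02  1.1347e+02] F [-0.6  0.5  0.2] 0.5354684869123233 tool delta mm to shut height: [ -3.5  -0.2 135.2]
```

Request:
{"method": "carry_out", "body": {
  "deltas": [
    [[-0.3,0,2.5],0,0],
    [[0,0,2.5],0,0],
    [[0,0,2.5],0,0],
    [[0,0,2.5],0,0],
    [[0,0,1.5],0,0],
    [[0,0,0],0,0],
    [[0,0,0],0,0]
  ]
}}

```text
clock: 2.35
eef_pos: [536.7, 86.6, 112.2]
eef_rot: [-3.14, -0.0, 1.98]
wrist_force: [0.4, 0.2, 0.2]
finger_gap: 0.5
```

Run:
```python
from h import *
to('left')
for n,c in (("side",(278,230)),("top",(222,190))):
    p,d=vision.camera(n); cr=p[c[1]-60:c[1]+60,c[0]-70:c[0]+70]
    cv2.imwrite(f"pics/{n}1.png",cv2.resize(cr[:,:,::-1],None,fx=5,fy=5,interpolation=cv2.INTER_CUBIC))
```

```text
2.35 [536.7  86.6 112.2] [-1.7992e+02 -3.0000e-02  1.1347e+02] F [0.4 0.2 0.2] 0.49916666168710605 tool delta mm to shut height: [-2.4  0.  20.2]
```

View pics/side1.png

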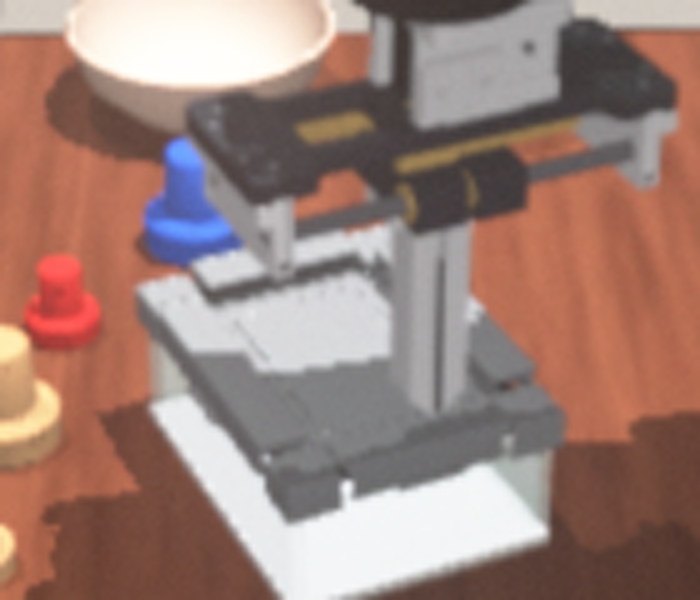

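View pics/top1.png

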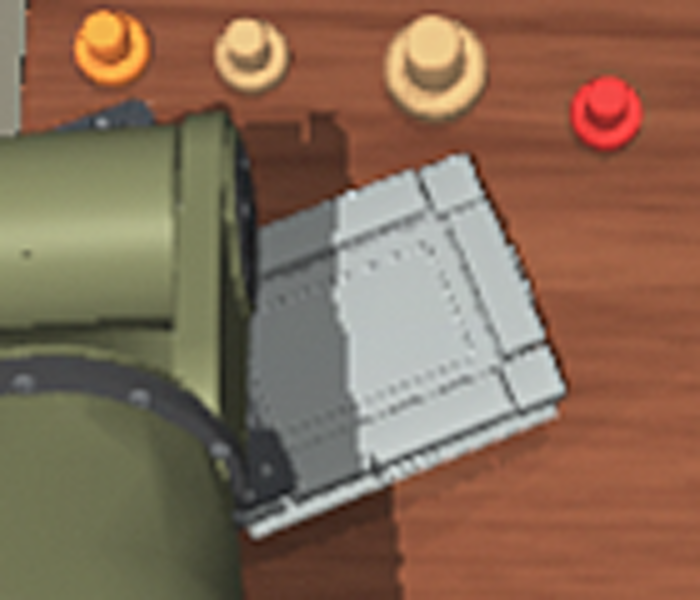

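The side view shows the closed tips at about (430,405), over the left section and roughly 20 mm above it. The gripper body is clear of everything. Now I'll press gently.

Request:
{"method": "carry_out", "body": {
  "deltas": [
    [[-0.2,0,0.8],0,0],
    [[0,0,0.6],0,0],
    [[0,0,0.2],0,0],
    [[0,0,0.1],0,0],
    [[0,0,0.1],0,0],
    [[0,0,0.1],0,0],
    [[0,0,0],0,0],
    [[0,0,0],0,0]
  ]
}}

```text
clock: 3.12
eef_pos: [537.5, 84.7, 93.8]
eef_rot: [-3.141, -0.0, 1.98]
wrist_force: [-3.5, -1.4, 5.2]
finger_gap: 0.3
```

```bash
python3 -c "
from h import *
to('left')"
```

```text
3.1167 [537.5  84.7  93.8] [-179.97   -0.    113.47] F [-3.5 -1.4  5.2] 0.2624658859262836 tool delta mm to shut height: [-0.3 -0.   1.8]
```

Request:
{"method": "carry_out", "body": {
  "deltas": [
    [[0,0,0.1],0,0],
    [[0,0,0.1],0,0],
    [[0,0,0.1],0,0],
    [[0,0,0],0,0],
    [[0,0,0],0,0]
  ]
}}

```text
clock: 3.53
eef_pos: [537.6, 84.7, 92.0]
eef_rot: [-3.142, 0.0, 1.981]
wrist_force: [-10.7, -1.1, 21.2]
finger_gap: 0.9
```

Request:
{"method": "carry_out", "body": {
  "deltas": [
    [[0,0,0.1],0,0],
    [[0,0,0],0,0],
    [[0,0,0],0,0]
  ]
}}

```text
clock: 3.78
eef_pos: [537.7, 84.8, 91.9]
eef_rot: [3.141, 0.0, 1.981]
wrist_force: [-16.4, -3.1, 30.2]
finger_gap: 0.5
```

Left hit its hard stop at tip height 70 mm. I'll lift and go 146 mm across to the right section.

Request:
{"method": "carry_out", "body": {
  "deltas": [
    [[0,0,-0.4],0,0],
    [[0,0,-2.0],0,0],
    [[0,0,-2.0],0,0],
    [[-2.5,0,0],0,0],
    [[-2.5,0,0],0,0],
    [[-2.5,0,0],0,0],
    [[-2.5,0,0],0,0],
    [[-2.5,0,0],0,0],
    [[-2.1,0,0],0,0],
    [[0,0,0],0,0],
    [[0,0,0],0,0],
    [[0,0,0],0,0]
  ]
}}

```text
clock: 4.78
eef_pos: [595.5, -48.5, 133.3]
eef_rot: [-3.141, -0.0, 1.981]
wrist_force: [-0.2, 0.7, 0.8]
finger_gap: 0.1
```

Run:
```python
from h import *
to('right')
for n,c in (("side",(278,230)),("top",(222,190))):
    p,d=vision.camera(n); cr=p[c[1]-60:c[1]+60,c[0]-70:c[0]+70]
    cv2.imwrite(f"pics/{n}2.png",cv2.resize(cr[:,:,::-1],None,fx=5,fy=5,interpolation=cv2.INTER_CUBIC))
```

```text
4.7833 [595.5 -48.5 133.3] [-1.7998e+02 -2.0000e-02  1.1348e+02] F [-0.2  0.7  0.8] 0.14932180021001643 tool delta mm to shut height: [-1.  -0.1 41.3]
```

View pics/side2.png

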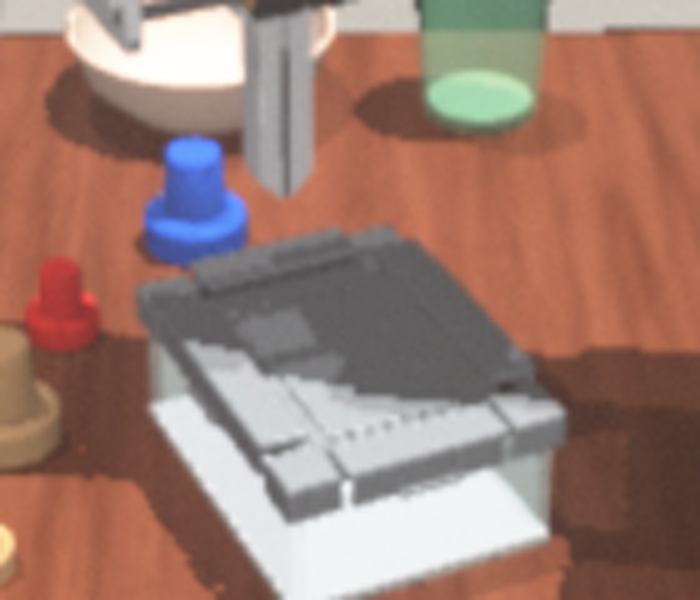

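In the side view the left section at (430,440) is now flush with its corners and the box hasn't moved. The tips are above the right section at about (280,195). Now I'll press it.

Request:
{"method": "carry_out", "body": {
  "deltas": [
    [[-0.1,0,1.2],0,0],
    [[0,0,1.2],0,0],
    [[0,0,0.7],0,0],
    [[0,0,0.1],0,0],
    [[0,0,0.1],0,0],
    [[0,0,0.1],0,0],
    [[0,0,0.1],0,0],
    [[0,0,0.1],0,0],
    [[0,0,0.1],0,0],
    [[0,0,0.1],0,0],
    [[0,0,0.1],0,0],
    [[0,0,0.1],0,0],
    [[0,0,0.1],0,0],
    [[0,0,0.1],0,0],
    [[0,0,0],0,0],
    [[0,0,0],0,0]
  ]
}}

```text
clock: 6.22
eef_pos: [596.4, -50.1, 92.3]
eef_rot: [3.141, 0.001, 1.98]
wrist_force: [-2.0, 0.2, 6.4]
finger_gap: 0.4
```

Request:
{"method": "carry_out", "body": {
  "deltas": [
    [[0,0,0.1],0,0],
    [[0,0,0.1],0,0],
    [[0,0,0.1],0,0],
    [[0,0,0],0,0],
    [[0,0,0],0,0]
  ]
}}

```text
clock: 6.63
eef_pos: [596.6, -50.1, 91.9]
eef_rot: [3.14, 0.001, 1.981]
wrist_force: [-16.2, 1.6, 31.4]
finger_gap: 1.0
```

Right is also at its stop (tip 69.9 mm, 31 N). Next I'll lift, turn 90° and go to the far section.

Request:
{"method": "carry_out", "body": {
  "deltas": [
    [[0,0,-0.4],0,0],
    [[0,0,-2.0],0,0],
    [[0,0,-2.0],0,0],
    [[0,0,0],7,0],
    [[0,0,0],7,0],
    [[0,0,0],7,0],
    [[0,0,0],7,0],
    [[0,0,0],7,0],
    [[0,0,0],7,0],
    [[0,0,0],7,0],
    [[0,0,0],7,0],
    [[0,0,0],7,0],
    [[0,0,0],7,0],
    [[0,0,0],7,0],
    [[0,0,0],7,0],
    [[0,0,0],6,0],
    [[1.8,-2.4,0],0,0],
    [[1.8,-2.4,0],0,0],
    [[1.7,-2.5,0],0,0],
    [[0,0,0],0,0]
  ]
}}

```text
clock: 8.3
eef_pos: [616.2, 42.3, 132.6]
eef_rot: [-3.141, -0.001, 0.413]
wrist_force: [-0.4, 0.2, -0.7]
finger_gap: 0.3
```

Request:
{"method": "carry_out", "body": {
  "deltas": [
    [[0,0,0],0,0],
    [[0,0,0],0,0]
  ]
}}

```text
clock: 8.47
eef_pos: [615.7, 37.6, 132.5]
eef_rot: [3.141, 0.0, 0.41]
wrist_force: [0.3, 0.6, -0.3]
finger_gap: 1.1
```

Run:
```python
from h import *
to('far')
for n,c in (("side",(278,230)),):
    p,d=vision.camera(n); cr=p[c[1]-60:c[1]+60,c[0]-70:c[0]+70]
    cv2.imwrite(f"pics/{n}3.png",cv2.resize(cr[:,:,::-1],None,fx=5,fy=5,interpolation=cv2.INTER_CUBIC))
```

```text
8.4667 [615.7  37.6 132.5] [1.7999e+02 1.0000e-02 2.3480e+01] F [ 0.3  0.6 -0.3] 1.109352331721407 tool delta mm to shut height: [ 0.1 -1.1 40.5]
```

View pics/side3.png

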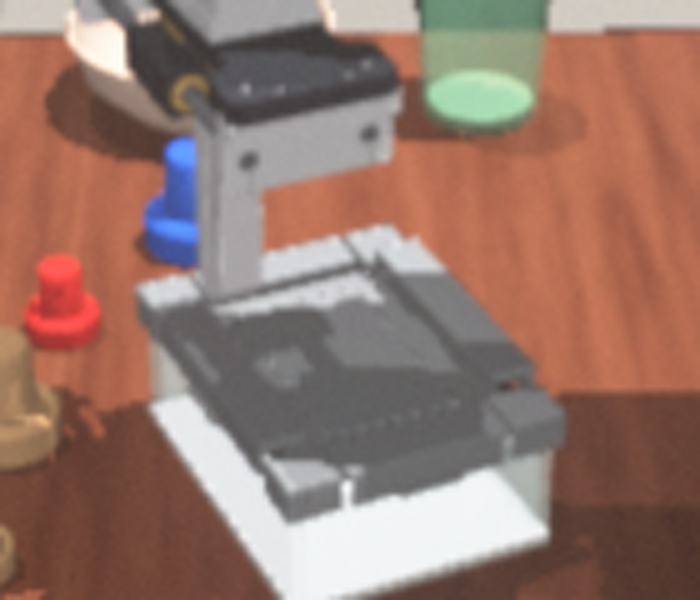

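The right section is flush in this view, and the tips are over the far section. The finger bracket is well above the lid. Now I'll press far.

Request:
{"method": "carry_out", "body": {
  "deltas": [
    [[0,0,1.2],0,0],
    [[0,0,1.2],0,0],
    [[0,0,0.7],0,0],
    [[0,0,0.1],0,0],
    [[0,0,0.1],0,0],
    [[0,0,0.1],0,0],
    [[0,0,0.1],0,0],
    [[0,0,0.1],0,0],
    [[0,0,0.1],0,0],
    [[0,0,0.1],0,0],
    [[0,0,0.1],0,0],
    [[0,0,0.1],0,0],
    [[0,0,0.1],0,0],
    [[0,0,0.1],0,0],
    [[0,0,0.1],0,0],
    [[0,0,0],0,0],
    [[0,0,0],0,0]
  ]
}}

```text
clock: 9.93
eef_pos: [616.2, 38.1, 92.1]
eef_rot: [3.141, -0.002, 0.41]
wrist_force: [-10.2, -0.1, 21.4]
finger_gap: 0.5
```

Request:
{"method": "carry_out", "body": {
  "deltas": [
    [[0,0,0.1],0,0],
    [[0,0,0.1],0,0],
    [[0,0,0],0,0],
    [[0,0,0],0,0]
  ]
}}

```text
clock: 10.27
eef_pos: [617.0, 38.4, 91.9]
eef_rot: [3.14, -0.004, 0.41]
wrist_force: [-12.2, 1.1, 35.7]
finger_gap: 0.9
```

Request:
{"method": "carry_out", "body": {
  "deltas": [
    [[0,0,-0.4],0,0],
    [[0,0,-2.0],0,0],
    [[0,0,-2.0],0,0],
    [[-2.5,0,0],0,0],
    [[-2.5,0,0],0,0],
    [[-2.5,0,0],0,0],
    [[-2.5,0,0],0,0],
    [[-0.6,0,0],0,0],
    [[0,0,0],0,0],
    [[0,0,0],0,0],
    [[0,0,0],0,0]
  ]
}}

```text
clock: 11.18
eef_pos: [519.5, -3.9, 131.6]
eef_rot: [3.141, -0.001, 0.41]
wrist_force: [0.4, 0.2, -0.4]
finger_gap: 0.0
```

Run:
```python
from h import *
to('near')
for n,c in (("side",(278,230)),):
    p,d=vision.camera(n); cr=p[c[1]-60:c[1]+60,c[0]-70:c[0]+70]
    cv2.imwrite(f"pics/{n}4.png",cv2.resize(cr[:,:,::-1],None,fx=5,fy=5,interpolation=cv2.INTER_CUBIC))
```

```text
11.1833 [519.5  -3.9 131.6] [ 1.7998e+02 -4.0000e-02  2.3490e+01] F [ 0.4  0.2 -0.4] 0.04091015704055018 tool delta mm to shut height: [-1.2 -0.8 39.6]
```

View pics/side4.png

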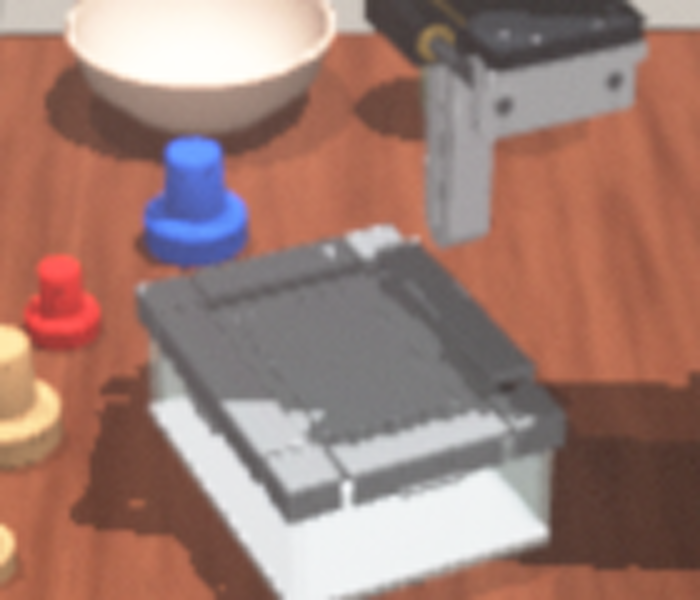

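The far section is flush. The near one at about (460,310) is still up, so I'll press it now.

Request:
{"method": "carry_out", "body": {
  "deltas": [
    [[-0.1,0,1.2],0,0],
    [[0,0,1.0],0,0],
    [[0,0,0.5],0,0],
    [[0,0,0.1],0,0],
    [[0,0,0.1],0,0],
    [[0,0,0.1],0,0],
    [[0,0,0.1],0,0],
    [[0,0,0.1],0,0],
    [[0,0,0.1],0,0],
    [[0,0,0.1],0,0],
    [[0,0,0.1],0,0],
    [[0,0,0.1],0,0],
    [[0,0,0.1],0,0],
    [[0,0,0.1],0,0],
    [[0,0,0.1],0,0],
    [[0,0,0.1],0,0],
    [[0,0,0.1],0,0],
    [[0,0,0],0,0],
    [[0,0,0],0,0]
  ]
}}

```text
clock: 12.82
eef_pos: [517.9, -4.6, 92.1]
eef_rot: [3.141, -0.001, 0.41]
wrist_force: [-7.5, 1.0, 18.7]
finger_gap: 0.6
```

Request:
{"method": "carry_out", "body": {
  "deltas": [
    [[0,0,0.1],0,0],
    [[0,0,0.1],0,0],
    [[0,0,0],0,0],
    [[0,0,0],0,0]
  ]
}}

```text
clock: 13.15
eef_pos: [518.1, -4.6, 91.8]
eef_rot: [3.141, -0.002, 0.41]
wrist_force: [-19.1, 1.9, 40.9]
finger_gap: 0.6
```

Request:
{"method": "carry_out", "body": {
  "deltas": [
    [[0,0,-0.4],0,0],
    [[0,0,-3],0,0],
    [[0,0,-3],0,0],
    [[0,0,-3],0,0],
    [[0,0,-3],0,0],
    [[0,0,-3],0,0],
    [[-3,0,-1],0,0],
    [[-3,0,0],0,0],
    [[-3,0,0],0,0],
    [[-3,0,0],0,0],
    [[-3,0,0],0,0],
    [[0,0,0],0,0],
    [[0,0,0],0,0],
    [[0,0,0],0,0]
  ]
}}

```text
clock: 14.32
eef_pos: [380.5, -64.3, 252.8]
eef_rot: [3.141, -0.001, 0.409]
wrist_force: [-0.8, -0.3, 0.4]
finger_gap: 0.5
```

Run:
```python
from h import *
ims=[]
a=yaw;M=np.array([[np.cos(a),-np.sin(a)],[np.sin(a),np.cos(a)]])
for n,c in (("side",(278,230)),("top",(222,190))):
    p,d=vision.camera(n); cr=p[c[1]-60:c[1]+60,c[0]-70:c[0]+70]
    ims.append(cv2.resize(cr[:,:,::-1],None,fx=2.8,fy=2.8,interpolation=cv2.INTER_CUBIC))
    P=pts(n,d);L=(P[...,:2]-ctr)@M
    def med(x,y,hx,hy):
        m=(abs(L[...,0]-x)<hx)&(abs(L[...,1]-y)<hy)&(P[...,2]>50)&(P[...,2]<90);return round(float(np.median(P[...,2][m])),1) if m.any() else None,int(m.sum())
    print(n,'mid',med(0,0,25,40),'near',med(-53,0,6,40),'far',med(53,0,6,40),'left',med(0,73,20,6),'right',med(0,-73,20,6),'cor',[med(sx*52,sy*72,6,6) for sx in(-1,1) for sy in(-1,1)])
    cv2.imwrite(f"pics/{n}_end.png",p[:,:,::-1])
cv2.imwrite("pics/end.png",np.hstack(ims))
s=manip.read_state();print(s['clock'],s['eef_pos'],s['wrist_force'])
```

```text
side mid (64.6, 493) near (71.0, 112) far (71.1, 120) left (70.9, 71) right (71.2, 57) cor [(71.7, 14), (71.2, 20), (71.3, 15), (71.1, 23)]
top mid (63.0, 697) near (70.2, 163) far (69.6, 165) left (68.9, 85) right (69.7, 82) cor [(68.4, 24), (69.5, 28), (69.3, 24), (69.1, 25)]
14.4167 [380.59389394 -64.0716605  252.38517942] [ 1.34536553 -0.00251758  0.24936957]
```

View pics/end.png

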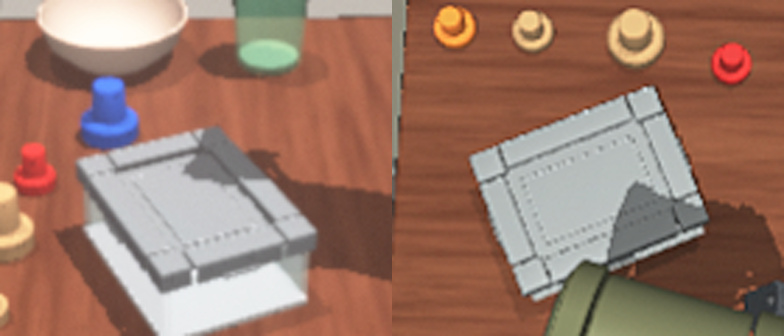

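View pics/side_end.png

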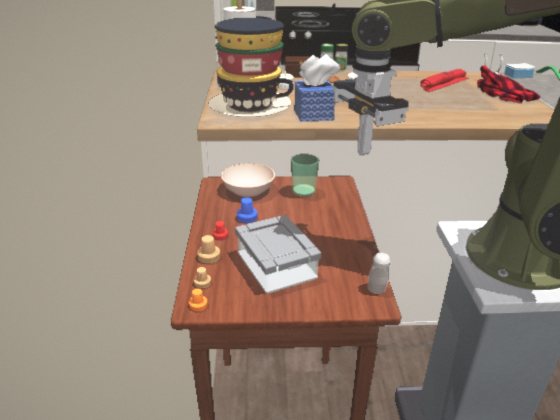

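The final pictures show all four sections flush with the corner pieces. The box and the bystanders are where they started, and the arm is clear. I'm handing the job in.

Run:
```python
from cell import manip, workorder
s=manip.read_state();print(s['clock'],s['eef_pos'].round(1),s['wrist_force'].round(1))
print(workorder.sign_off())
```

```text
14.4167 [380.6 -64.1 252.4] [ 1.3 -0.   0.2]
the job is handed in; nothing more can be done
None
```

All four rim sections (left, right, far, near) are pressed down to their hard stops, and I handed the job in at 14.4 s. I pressed with closed fingertips. Each section stopped at a tip height of about 70 mm, with 30 to 41 N of vertical force at the wrist.

**Depth check:** afterwards the section tops read 68.9–70.2 mm from the top camera, where the corner pieces read 68.4–69.5 mm. The side camera gave 70.9–71.2 mm against 71.1–71.7 mm. That puts them flush within camera noise. The largest difference is the near section, about 1 mm above its average corner in the top view, but flush in the side view.

**Box and other objects:** in the final side picture, the box, salt shaker, glass, bowl and stoppers look unmoved; I compared them by eye and did not re-measure positions. The arm was clear of everything.

**Side force:** pressing gave 12–19 N sideways at the wrist as well as the downward force, but the box did not visibly shift.

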